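Reset the portion stop of a cheese cutter and load the brick

ROBOT

A 7-joint arm with a two-finger parallel gripper is mounted at the origin on the work surface. World frame = base frame: x ahead of the robot, y to its left, z up, the work surface at z = 0. Lengths are in mm, angles in rad, forces in N, time in s.
With the tool pointing down it reaches from about 400 to 875 mm from the base axis. Payload 4.4 kg.
Tool frame: the origin (TCP) lies at the very end of the fingers, on their centre line; the grasp point (between the pads) lies 19 mm behind it; y points along the fingers, z is the direction in which the jaws open and shut, and the axes are right-handed (so a half turn about y gives the same grasp; the last joint's range is limited). The gripper opens to 85 mm and grips with 20 to 120 N. Pads are 22 mm wide; open, the fingers measure 114 mm over their backs; the gripper's body (76 mm by 85 mm) begins 54 mm behind the grasp point. The pads swing forward as they close: fully open they stand 13 mm farther back than shut.
Start: joints at [1.052, 0.628, 0.038, 1.517, -0.027, 0.996, -0.02], TCP at [284.394, -584.498, 231.313] pointing down, gripper open.
Joint ranges: [-3.06, 3.06], [-0.37, 2.12], [-1.25, 1.32], [0.18, 2.47], [-1.1, 4.24], [0.23, 1.98], [-2.94, 2.94]. Speed limits (rad/s): [2.57, 2.57, 3.14, 3.14, 3.14, 3.14, 3.14].

INTERFACE

Orientations are given as [roll, pitch, yaw] about the fixed x, y, z axes, in that order (R = Rz(yaw) Ry(pitch) Rx(roll)).
In Python, from cell import * gives the robot as it stands.
- The arm moves only by the tool apply_moves, never from a script. Its argument "targets" is a list of rows, each a list of 6 numbers: the shift along the tool's x, y, z in units of 40 mm (1.0 is 40 mm), then the turn, a rotation vector about the tool's x, y, z in units of 8 degrees (1.0 is 8 degrees). A call has 1 to 12 rows; each row shifts and turns the commanded pose from where the row before left it, along the tool's axes as they then stand; what a row does not reach is not made up. A row lasts 1/8 s, in which the tool goes at most 62.5 mm and 10.7 degrees, less where a joint would pass 70% of its speed; a pose out of reach is approached as far as the arm can. A call is refused whole if a number of a shift passes 1 or a number of a turn 1, either way. A call with a gripper value outside its range is refused whole. "jaw" is the gripper command: -1 is shut, 1 is fully open, values between are in proportion, set as the call begins (left out, the last holds). The fingers move at their own pace and stop on an object; the grip force is fixed at half the most. Time passes only in rows, so rows that do not move let the fingers close. It gives the time, the measured TCP pose, the force and the opening at its end, in the units of the state.
- read_state(): the state, without advancing time (a new reading comes with each control period).
- get_image(name): name is "scene" or "top" or "wrist"; returns the picture (480x640x3 uint8, red, green, blue); there is no depth.
- calibration(name): a dict with "fx", "fy", "cx", "cy" (pixels), "k1" (the pictures are not rectified: a ray, as slopes to the right and down, at radius r is drawn at 1 + k1 r^2 times it, then the intrinsics apply), "world_from_camera" (4x4, takes a point from camera to world coordinates). Camera axes: x right, y down, z forward; pixel columns grow to the right and rows downward; lengths in mm; the calibration is good to about 2 mm. A picture is of the moment at which its call begins: read the wrist's pose just before it. calibration takes no time and is no camera call; for the wrist camera it gives the pose at the moment of the call.
- finish_job(): hands the job in, once; it reports no verdict.
The state is a dict: "clock": time; "qpos": joint angles; "qd": joint speeds; "tau": joint torques, N m; "eef_pos": TCP position; "tool_rot": TCP orientation; "force": force on the tool from outside, world axes, zero at the start; "torque": the same for the moment, N m; "width": finger opening in mm.
Only numpy, scipy, OpenCV 4.12 (cv2) and the standard library are available. Lean on these libraries where they do the work, as an engineer would, in place of code of your own. Each camera call takes 0.05 s, during which the arm holds its last target. There are 200 camera calls.

TASK

Set the wire cutter's portion stop to the notch marked by the red tab: squeeze its grip to free the latch, slide the stop along with the lever held, and let go so that the latch drops fully home in that notch, never forcing the latch. Then bring the cheese brick on the deck up snug and square against the latched stop, lying flat on the deck and gently, and leave everything else where it is.

Things in the scene. Friction and masses are not known exactly. Their poses are not given: they have to be found in the camera images.
- cutter: Bench-top cheese wire cutter, fixed: white cutting slab (deck) 200 x 440 mm, top 40 mm above the table, wire slot across it at y = 0, wire bow swung back out of the way. Origin on the table under the slot. x points away from the operator, y along deck and rail from the stop towards the brick, z up. The deck spans x -90..110, y -220..220 mm. All offsets below use these axes.
- rail: Aluminium guide rail of the stop, fixed along the deck's near edge, 250 mm long, top 58 mm above the table. Five notches 9.6 mm wide, 8 mm deep, in its near face, unevenly spaced (22 to 28 mm apart). Origin and axes are the cutter's.
- stop: Portion stop sliding along y: steel saddle on the rail (44 mm long, top 71 mm above the table) with a stop plate across the deck and an upright squeeze grip. Origin on the latch tooth's mid-line under the grip, at deck height (40 mm above the table), 127 mm from the cutter's origin towards -x; axes as the cutter's. Drag about 2 N with the latch clear. Starts latched in the middle notch.
- stop_face (a point): On the stop plate's face that meets the cheese: it looks to +y and lies 5 mm from the stop's origin along y. The plate is 10 mm thick, 33 mm high (top 76 mm above the table) and reaches 86 mm beyond the cutter's origin in x; this point is 60 mm above the table, at the cutter's x = 10 mm (the deck's centre line).
- grip (a point): Centre of the grip when squeezed, 110 mm above the table. Two upright plates 32 mm wide along y: a fixed one (far side, 6 mm thick, 70 to 126 mm above the table, outer face 13 mm towards +x) and the lever (near side, hinged 72 mm, top 124 mm above the table). Let go, the lever's top leans out to 31 mm towards -x; squeezed, the pair is 26.5 mm thick. Fingers from above, closing along x.
- lever (a joint): Lever angle, rad. 0: let go, its 8 mm tooth home in a notch; about 0.19: tooth resting on the rail between notches; over 0.25: clear; 0.36: fully squeezed (7 to 8 N at the plate). Let go between notches, the tooth drags on the rail (3 to 5 N in all) and snaps in when the stop is pushed over a notch (0.8 mm play each way); then the stop stands firm. The fixed plate's side edge can be pushed along y.
- tab_red: Red plastic tab, 12 mm wide along y, clipped by hand on the ledge before the rail to mark the wanted notch: its middle is within 6 mm of the notch's middle along y. Origin mid-width, 14 mm above the table; axes as the cutter's; it spans x -30..14 mm. Compare its y with the stop's origin.
- tab_blue: Blue tab like the red one, at another notch. Not wanted.
- tab_yellow: Yellow tab like the red one, at another notch. Not wanted.
- brick: Brick of cheese with a golden rind, 62 (x) x 150 (y) x 55 mm high, 0.4 to 0.65 kg, dragging on the deck with some 2 to 7 N, lying loose on the deck with its long side roughly along the rail and its pale cut end (-y) towards the stop. Origin: centre of its underside.
- brick_center (a point): Centre of the cheese brick, half-way up (27.5 mm above the deck, 67.5 mm above the table); axes as the brick's, y along its length. Its cut end is 75 mm from here towards -y. Snug against the stop, it lies 80 mm from the stop's origin along y.
- portion: Bystander, leave it alone. Cut portion of cheese 62 x 34 x 55 mm standing on the deck behind the stop. Origin under its centre.
- tomme_a: Bystander, leave it alone. Small golden cheese wheel, 112 mm across, 46 mm high, on the wooden board. Origin under its centre.
- tomme_b: Bystander, leave it alone. Small brown cheese wheel, 112 mm across, 46 mm high, on the wooden board. Origin under its centre.
- wash_bottle: Bystander, leave it alone. White bottle, 60 mm across, 160 mm high. Origin under its centre.
- jar: Bystander, leave it alone. Amber jar, 72 mm across, 85 mm high. Origin under its centre.
- brush: Bystander, leave it alone. Rind brush lying on the table. Origin under its centre.
- trier: Bystander, leave it alone. Cheese trier (T-handled steel borer), 140 mm long, lying on the table. Origin under its centre.

How it is judged (in metres and radians):
On the way, in this order (a step that is already met when the one before it is completed fails the run):
1. the lever is held squeezed while the stop slides out of its notch (value of joint lever above 0.25 rad and distance of stop from where it was at the start of the episode above 0.01 m), for 0.1 s.
2. the stop is latched: its tooth fully home in the notch at the red tab (y of stop in the frame of tab_red between -0.009 and 0.009 m and value of joint lever below 0.07 rad), for 0.3 s.
3. the brick is up against the latched stop (all of step 2 and y of brick_center in the frame of stop between 0.07 and 0.082 m), for 0.1 s.
At the end, for the whole second after the job is handed in: The stop is latched (lever under 0.07 rad) within 9 mm of the red tab along the rail; the brick lies flat on the deck, its end within 2 mm of the stop's face, square within 3.4 degrees, its middle within 40 mm of the deck's centre line; both at rest (all of step 3 and angle between the y axis of brick_center and the y axis of stop, either way round below 0.06 rad and x of brick_center in the frame of cutter between -0.03 and 0.05 m and z of brick_center in the frame of cutter between 0.0635 and 0.0715 m and linear speed of each of brick, stop below 0.01 m/s); the robot touches nothing.
It fails at once if the latch tooth is forced: pressed against the rail with more than 30 N (contact force between stop and rail above 30 N).
It fails at once if the brick is shoved against the stop with more than 25 N (contact force between brick and stop above 25 N).
It fails at once if a bystander is moved more than 30 mm (distance of any of portion, tomme_a, tomme_b, wash_bottle, jar, brush, trier from where it was at the start of the episode above 0.03 m).
It also fails if it takes over 64 s, if anything falls off the work surface, if the arm or the gripper's body presses on something with over 40 N, if the wrist force passes 120 N, or if a joint passes its speed limit or range.

## Working session

There is one attempt and no reset: what is moved stays moved. The work goes in short steps, Python scripts to look and compute and a tool call to move; the robot and the scene stay as the last step left them, time stands still between calls to the robot, and variables do not carry over. Pictures are saved under pics/ and viewed, about 8 in all and at most 12, crops included, and the job is handed in when it is done.

Besides the shell and the picture viewer there is one more tool, called after "Emit:" as name(argument=value, ...), one argument or row to a line, values as JSON. apply_moves: Moves the arm, as the interface text tells. Its arguments: {"type":"object","properties":{"targets":{"type":"array"},"jaw":{"type":"number"}},"required":["targets"]}

```bash
ls; mkdir -p pics; cat > h.py <<'E'
from cell import *
import numpy as np, cv2
from scipy.spatial.transform import Rotation as R
def save(n,f):
    im=np.array(get_image(n)); cv2.imwrite(f,im[:,:,::-1]); return im
def ray(c,u,v):
    a=np.array([(u-c["cx"])/c["fx"],(v-c["cy"])/c["fy"]]); s=a.copy()
    for _ in range(20): s=a/(1+c["k1"]*(s@s))
    T=np.array(c["world_from_camera"]); return T[:3,3],T[:3,:3]@np.array([s[0],s[1],1.])
def atz(c,u,v,z):
    o,d=ray(c,u,v); return o+d*(z-o[2])/d[2]
def proj(c,p):
    T=np.linalg.inv(np.array(c["world_from_camera"])); q=T[:3,:3]@np.asarray(p,float)+T[:3,3]; s=q[:2]/q[2]; s=s*(1+c["k1"]*(s@s))
    return c["fx"]*s[0]+c["cx"],c["fy"]*s[1]+c["cy"]
def tri(c1,p1,c2,p2):
    o1,d1=ray(c1,*p1);o2,d2=ray(c2,*p2);A=np.stack([d1,-d2],1);t=np.linalg.lstsq(A,o2-o1,rcond=None)[0]
    a=o1+d1*t[0];b=o2+d2*t[1];return (a+b)/2,np.linalg.norm(a-b)
E
python3 - <<'E'
from h import *
for n in("scene","top","wrist"):
    save(n,f"pics/{n}0.png"); c=calibration(n); print(n,{k:(np.round(v,3).tolist()) for k,v in c.items()})
s=read_state();print(s)
print(R.from_euler('xyz',s['tool_rot']).as_matrix().round(3))
E
```

```text
pics
scene {'fx': 514.349, 'fy': 514.349, 'cx': 325.171, 'cy': 237.817, 'k1': 0.022, 'world_from_camera': [[-0.854, 0.311, -0.417, 989.568], [0.52, 0.52, -0.677, 801.496], [0.006, -0.796, -0.606, 840.136], [0.0, 0.0, 0.0, 1.0]]}
top {'fx': 580.841, 'fy': 580.841, 'cx': 310.864, 'cy': 233.557, 'k1': -0.159, 'world_from_camera': [[-0.028, -0.995, 0.096, 342.788], [-1.0, 0.027, -0.011, -23.98], [0.008, -0.097, -0.995, 1534.592], [0.0, 0.0, 0.0, 1.0]]}
wrist {'fx': 391.141, 'fy': 391.141, 'cx': 323.728, 'cy': 235.353, 'k1': -0.033, 'world_from_camera': [[0.437, -0.856, -0.275, 354.102], [-0.899, -0.417, -0.131, -550.265], [-0.003, 0.304, -0.953, 373.81], [0.0, 0.0, 0.0, 1.0]]}
{'clock': 0.15, 'qpos': array([ 1.05219766,  0.62913327,  0.03845934,  1.51810937, -0.02699313,
        0.99628287, -0.01999181]), 'qd': array([-1.91076371e-03, -3.01015410e-03, -7.16260575e-04, -4.00890538e-03,
       -1.46385385e-04,  2.18056458e-06, -6.49334137e-04]), 'tau': array([ 1.92785454e-03, -5.63794112e+01,  1.22789271e+00, -1.93654060e+01,
        1.11283045e-02,  7.27881459e-03, -3.48631647e-05]), 'eef_pos': array([ 284.18893919, -584.07864925,  230.61004467]), 'tool_rot': array([-1.57221091e+00, -1.78317767e-05, -2.68879025e+00]), 'force': array([-0.27091305,  0.55759812, -0.1697805 ]), 'torque': array([-0.01279776,  0.02493416, -0.00798491]), 'width': 85.61184882380469}
[[-0.899 -0.001  0.437]
 [-0.437  0.001 -0.899]
 [ 0.    -1.    -0.001]]
```

View pics/top0.png

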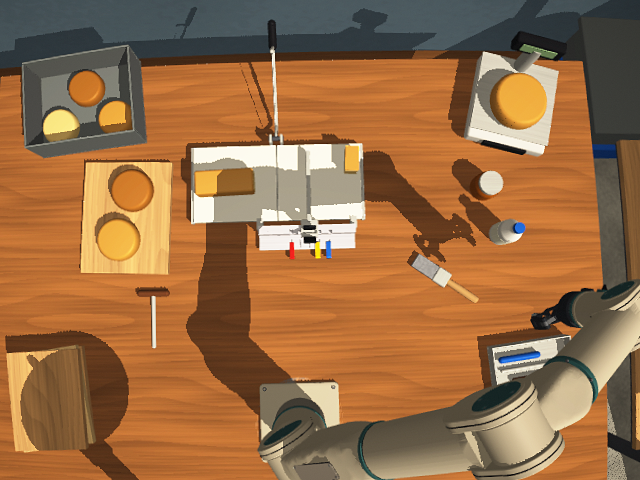

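View pics/scene0.png

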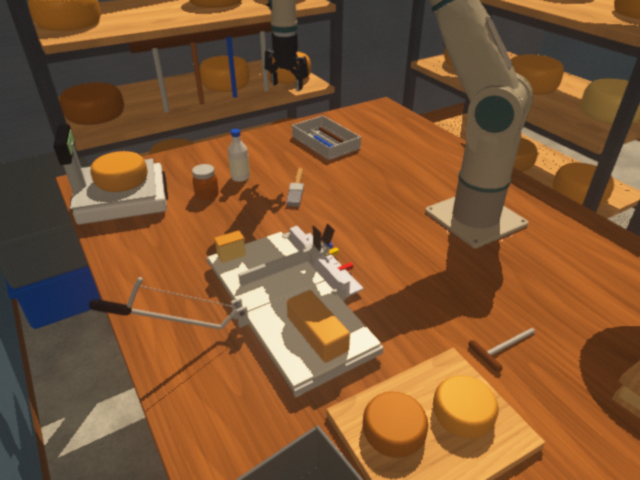

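The top view shows the cutter at about (190–365, 145–250) px, the grip near (309,232), and the tabs at red (292,250), yellow (318,250) and blue (328,250). The brick is near (225,181). I'll enlarge the crop next.

```bash
python3 - <<'E'
from h import *
im=cv2.imread("pics/top0.png")[132:272,176:376]; cv2.imwrite("pics/topc.png",cv2.resize(im,None,fx=4,fy=4,interpolation=cv2.INTER_CUBIC))
E
```

```text
(no output)
```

View pics/topc.png

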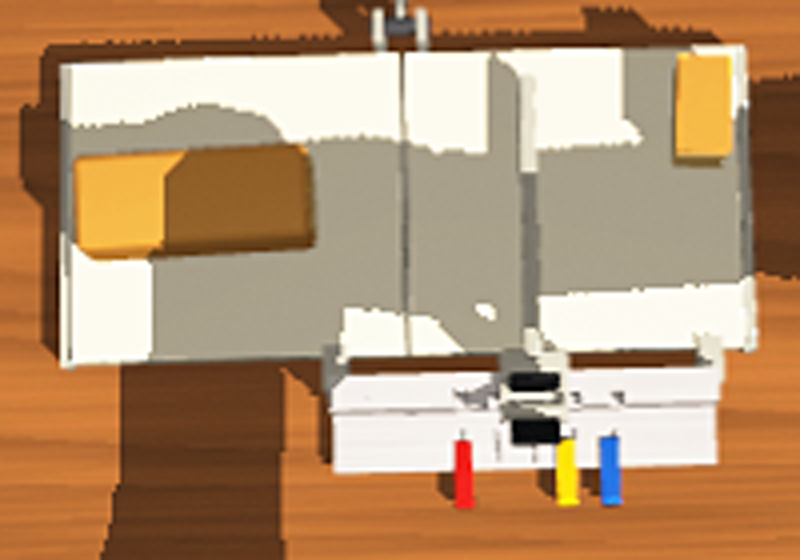

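```bash
python3 - <<'E'
from h import *
from scipy.optimize import least_squares
c=calibration("top"); P=lambda u,v,z: atz(c,176+(u+.5)/4-.5,132+(v+.5)/4-.5,z)
pts=[(62,63),(745,45),(753,350),(62,365)]; W=np.array([P(*p,40)[:2] for p in pts])
L=np.array([(110,220),(110,-220),(-90,-220),(-90,220)],float)
f=lambda q:(np.c_[np.cos(q[2])*L[:,0]-np.sin(q[2])*L[:,1]+q[0],np.sin(q[2])*L[:,0]+np.cos(q[2])*L[:,1]+q[1]]-W).ravel()
r=least_squares(f,[600,0,0]); print("cutter",r.x,r.fun.round(1))
q=r.x; Rm=np.array([[np.cos(q[2]),-np.sin(q[2])],[np.sin(q[2]),np.cos(q[2])]])
def show(n,u,v,z):
    p=P(u,v,z); print(n,p.round(1),"cutter frame",(Rm.T@(p[:2]-q[:2])).round(1))
show("red",463,473,14);show("yellow",567,471,14);show("blue",610,470,14)
show("fixed",534,382,126);show("lever",536,431,124)
show("plate edge",528,76,76);show("plate edge L",519,180,76);show("plate edge R",538,180,76)
for i,p in enumerate([(75,158),(308,145),(315,245),(90,258)]): show("brick%d"%i,*p,95)
c=calibration("scene")
E
```

```text
cutter [ 6.13858084e+02  4.49212098e+01 -4.71125409e-03] [-0.5 -5.6 -1.6  6.3  1.3  4.4  0.8 -5.1]
red [448.5  11.7  14. ] cutter frame [-165.2  -34. ]
yellow [448.  -56.6  14. ] cutter frame [-165.4 -102.3]
blue [447.8 -84.8  14. ] cutter frame [-165.4 -130.5]
fixed [495.2 -35.6 126. ] cutter frame [-118.3  -81.1]
lever [465.3 -36.  124. ] cutter frame [-148.2  -81.7]
plate edge [698.2 -37.7  76. ] cutter frame [ 84.7 -82.2]
plate edge L [630.4 -30.1  76. ] cutter frame [ 16.9 -75. ]
plate edge R [630.1 -42.2  76. ] cutter frame [ 16.6 -87.1]
brick0 [649.3 250.8  95. ] cutter frame [ 34.4 206. ]
brick1 [652.9 102.5  95. ] cutter frame [38.8 57.8]
brick2 [588.8  99.1  95. ] cutter frame [-25.3  54.1]
brick3 [584.8 241.4  95. ] cutter frame [-30.  196.4]
```

```bash
cat >> h.py <<'E'
def rot(yaw): # tool down, tool z at world angle yaw
    z=np.array([np.cos(yaw),np.sin(yaw),0]);y=np.array([0,0,-1.]);return np.stack([np.cross(y,z),y,z],1)
def plan(p,yaw,n,dec=2,start=None):
    s=read_state(); P=np.array(s["eef_pos"]);M=R.from_euler('xyz',s["tool_rot"]).as_matrix()
    if start is not None: P,M=start
    p0=P.copy();sl=R.from_matrix(M.T@rot(yaw)).as_rotvec();M0=M.copy();out=[]
    for i in range(1,n+1):
        Pt=p0+(np.array(p)-p0)*i/n; Mt=M0@R.from_rotvec(sl*i/n).as_matrix()
        a=M.T@(Pt-P)/40; b=np.degrees(R.from_matrix(M.T@Mt).as_rotvec())/8
        row=np.round(np.r_[a,b],dec); out.append(row.tolist())
        P=P+M@row[:3]*40; M=M@R.from_rotvec(np.radians(row[3:]*8)).as_matrix()
    print("end",P.round(1)); print(out); return P,M
E
python3 -c "
from h import *
plan([485,-15,232],-0.005,16)"
```

```text
end [485.1 -15.1 232.1]
[[-0.67, -0.0, -0.66, 0.0, -0.5, -0.0], [-0.72, -0.0, -0.62, 0.0, -0.5, -0.0], [-0.75, -0.0, -0.56, 0.0, -0.49, -0.0], [-0.8, -0.0, -0.51, 0.0, -0.5, -0.0], [-0.82, -0.01, -0.45, 0.0, -0.5, -0.0], [-0.86, 0.0, -0.39, 0.0, -0.5, -0.0], [-0.88, 0.0, -0.34, 0.0, -0.5, -0.0], [-0.91, 0.0, -0.27, 0.0, -0.5, -0.0], [-0.92, -0.0, -0.21, 0.0, -0.49, -0.0], [-0.93, -0.0, -0.14, 0.0, -0.5, -0.0], [-0.94, -0.0, -0.08, 0.0, -0.5, -0.01], [-0.94, -0.01, -0.01, 0.01, -0.5, 0.0], [-0.94, 0.0, 0.05, -0.0, -0.5, 0.0], [-0.94, -0.0, 0.12, -0.0, -0.49, 0.0], [-0.92, -0.0, 0.18, -0.0, -0.5, 0.0], [-0.91, -0.01, 0.25, -0.0, -0.5, 0.0]]
```

Emit:
apply_moves(
  targets=[
    [-0.67,0,-0.66,0,-0.5,0],
    [-0.72,0,-0.62,0,-0.5,0],
    [-0.75,0,-0.56,0,-0.5,0],
    [-0.8,0,-0.51,0,-0.5,0],
    [-0.82,0,-0.45,0,-0.5,0],
    [-0.86,0,-0.39,0,-0.5,0],
    [-0.88,0,-0.34,0,-0.5,0],
    [-0.91,0,-0.27,0,-0.5,0],
    [-0.92,0,-0.21,0,-0.5,0],
    [-0.93,0,-0.14,0,-0.5,0],
    [-0.94,0,-0.08,0,-0.5,0],
    [-0.94,0,-0.01,0,-0.5,0],
  ],
)

```text
clock: 1.65
eef_pos: [434.7, -156.4, 231.3]
tool_rot: [-1.571, -0.0, -1.849]
force: [-0.1, -0.1, -0.6]
width: 85.6
```

Emit:
apply_moves(
  targets=[
    [-0.94,0,0.05,0,-0.5,0],
    [-0.94,0,0.12,0,-0.49,0],
    [-0.92,0,0.18,0,-0.5,0],
    [-0.91,0,0.25,0,-0.45,0],
    [0,0,0,0,0,0],
  ],
)

```text
clock: 2.28
eef_pos: [485.1, -11.8, 231.4]
tool_rot: [-1.57, 0.002, -1.574]
force: [0.4, 0.5, -0.8]
width: 85.3
```

```bash
python3 - <<'E'
from h import *
s=read_state();print(s['eef_pos'],R.from_euler('xyz',s['tool_rot']).as_matrix().round(3).tolist(),s['force'])
c=calibration("wrist");save("wrist","pics/w1.png");np.save("c1.npy",c,allow_pickle=True);print(np.round(c["world_from_camera"],3).tolist())
E
```

```text
[485.11184284 -11.80070346 231.35205564] [[-0.004, 0.001, 1.0], [-1.0, 0.002, -0.004], [-0.002, -1.0, 0.001]] [ 0.35725503  0.54242147 -0.76585573]
[[1.0, -0.004, -0.001, 485.159], [-0.004, -0.954, -0.301, 65.674], [-0.0, 0.301, -0.954, 374.711], [0.0, 0.0, 0.0, 1.0]]
```

View pics/w1.png

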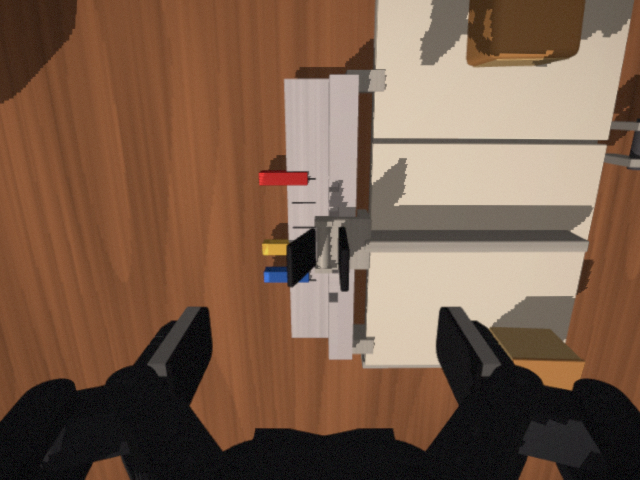

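The wrist view looks back along −y. The red tab is at (285,178) with a mark line at (311,178). Other marks are at (303,203), (302,228) and (311,280), and the grip is at (318,255). I'll enlarge this.

```bash
python3 - <<'E'
from h import *
im=cv2.imread("pics/w1.png")[155:305,250:400]; cv2.imwrite("pics/w1c.png",cv2.resize(im,None,fx=4,fy=4,interpolation=cv2.INTER_CUBIC))
E
```

```text
(no output)
```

View pics/w1c.png

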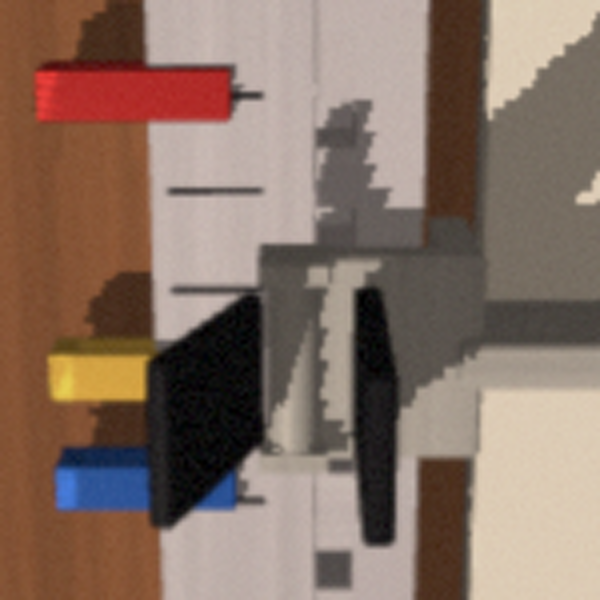

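```bash
python3 - <<'E'
from h import *
c=np.load("c1.npy",allow_pickle=True).item(); P=lambda u,v,z: atz(c,250+(u+.5)/4-.5,155+(v+.5)/4-.5,z).round(1)
for n,u,v in [("red",250,95),("n4",215,190),("mid",215,290),("blue",250,500)]: print(n,[P(u,v,z) for z in(8,12)])
for n,u,v in [("redN",335,132),("n4N",335,230),("yelN",340,465),("blueN",333,570)]: print(n,P(u,v,58))
print("saddle",P(370,245,71),P(370,458,71)); print("fixed",P(368,290,126),P(380,544,126)); print("lever",P(160,360,124),P(160,524,124))
print("plate top edge",P(490,345,76),P(490,385,76)); print("red tab",P(130,68,18),P(130,120,18),P(40,95,16))
print("fixed foot x",P(358,385,126),P(397,385,126))
# plate far end
print("platefar",atz(c,588,240,76),atz(c,372,242,76), "rail L/R", atz(c,330,75,58),atz(c,357,75,58),atz(c,353,357,58))
E
```

```text
red [array([474. ,   6.1,   8. ]), array([474.1,   6.8,  12. ])]
n4 [array([465.3, -16.7,   8. ]), array([465.5, -15.8,  12. ])]
mid [array([464.8, -41.6,   8. ]), array([465. , -40.4,  12. ])]
blue [array([472.6, -97.4,   8. ]), array([472.8, -95.6,  12. ])]
redN [492.8   6.6  58. ]
n4N [492.9 -14.   58. ]
yelN [494.1 -66.9  58. ]
blueN [492.7 -92.3  58. ]
saddle [499.6 -13.9  71. ] [500.  -59.9  71. ]
fixed [496.7  -7.2 126. ] [499.3 -53.4 126. ]
lever [461.7 -20.  124. ] [460.8 -50.4 124. ]
plate top edge [523.7 -33.5  76. ] [524. -42.  76.]
red tab [447.   14.1  18. ] [446.6   2.1  18. ] [425.9   7.7  16. ]
fixed foot x [495.2 -23.9 126. ] [501.8 -23.9 126. ]
platefar [700.56007799 -33.47509313  76.        ] [523.61956996 -34.40586821  76.        ] rail L/R [489.97961075  92.71734216  58.        ] [510.38558668  92.66223461  58.        ] [ 511.9137185  -154.99676603   58.        ]
```

Emit:
apply_moves(
  targets=[
    [0.63,0.5,0.06,0,0,0],
    [0,0.8,0,0,0,0],
    [0,0.8,0,0,0,0],
    [0,0.7,0,0,0,0],
    [0,0.45,0,0,0,0],
    [0,0.2,0,0,0,0],
    [0,0,0,0,0,0],
  ],
)

```text
clock: 3.2
eef_pos: [486.1, -41.1, 93.2]
tool_rot: [-1.572, -0.0, -1.581]
force: [0.6, 0.0, -0.6]
width: 85.6
```

Emit:
apply_moves(
  targets=[
    [0,0,0,0,0,0],
    [0,0,0,0,0,0],
    [0,0,0,0,0,0],
  ],
  jaw=0.0,
)

```text
clock: 3.58
eef_pos: [483.7, -40.7, 93.5]
tool_rot: [-1.576, -0.001, -1.58]
force: [-6.9, 0.5, 3.1]
width: 42.7
```

Emit:
apply_moves(
  targets=[
    [0,0,0.07,0,0,0],
    [0,0,0,0,0,0],
    [0,0,0,0,0,0],
  ],
  jaw=-0.25,
)

```text
clock: 3.95
eef_pos: [486.5, -40.8, 93.4]
tool_rot: [-1.576, -0.001, -1.58]
force: [-5.8, -0.4, 5.5]
width: 31.9
```

Emit:
apply_moves(
  targets=[
    [0,0,0,0,0,0],
    [0,0,0,0,0,0],
    [0,0,0,0,0,0],
  ],
  jaw=-0.45,
)

```text
clock: 4.32
eef_pos: [489.7, -40.7, 94.0]
tool_rot: [-1.57, -0.001, -1.579]
force: [0.1, -0.9, 5.7]
width: 24.9
```

Emit:
apply_moves(
  targets=[
    [-0.05,0,0,0,0,0],
    [-0.05,0,0,0,0,0],
    [-0.05,0,0,0,0,0],
  ],
)

```text
clock: 4.7
eef_pos: [489.7, -35.2, 94.0]
tool_rot: [-1.57, -0.001, -1.58]
force: [0.0, -2.9, 6.1]
width: 24.8
```

Emit:
apply_moves(
  targets=[
    [-0.1,0,0,0,0,0],
    [-0.1,0,0,0,0,0],
    [-0.1,0,0,0,0,0],
    [-0.1,0,0,0,0,0],
    [-0.1,0,0,0,0,0],
    [-0.1,0,0,0,0,0],
    [-0.1,0,0,0,0,0],
    [-0.1,0,0,0,0,0],
    [-0.1,0,0,0,0,0],
    [-0.1,0,0,0,0,0],
    [0,0,0,0,0,0],
    [0,0,0,0,0,0],
  ],
)

```text
clock: 6.2
eef_pos: [489.8, 5.7, 94.0]
tool_rot: [-1.571, -0.0, -1.579]
force: [-1.2, 0.5, 6.5]
width: 25.0
```

```bash
python3 - <<'E'
from h import *
s=read_state();print(s['eef_pos'],s['force'])
c=calibration("wrist");im=save("wrist","pics/w2.png");np.save("c2.npy",c,allow_pickle=True)
for n,p in [("redN",(493,6.6,58)),("redmark",(474,6.5,10)),("mid",(465,-41,10)),("saddle",(499,33,71))]: print(n,np.round(proj(c,p)))
T=np.array(c["world_from_camera"]);print(T[:3,3])
E
```

```text
[489.8041153    5.65345836  93.97275601] [-1.1765147   0.54603482  6.45629922]
redN [331. 273.]
redmark [299. 243.]
mid [287. 312.]
saddle [345. 230.]
[490.28002608  83.4483615  237.15770653]
```

View pics/w2.png

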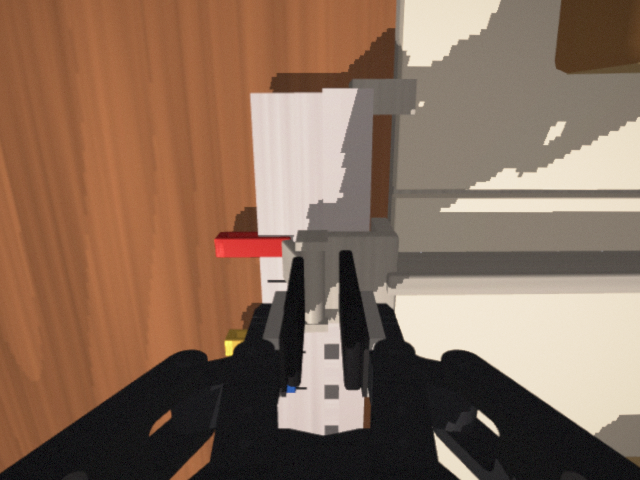

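The stop's saddle is now by the red tab (250,245). Three vacated notches show at (332,350), (332,391) and (332,428).

```bash
python3 - <<'E'
from h import *
c=np.load("c2.npy",allow_pickle=True).item()
im=cv2.imread("pics/w2.png").astype(int).sum(2)
col=im[225:445,328:336].mean(1); print([(225+i,int(v)) for i,v in enumerate(col) if i>75])
r=im[225:300,268:280].mean(1); print([(225+i,int(v)) for i,v in enumerate(r) if 45<i<70])
for v in(351,391.5,430): print(v,atz(c,332,v,58).round(1))
print("n4mark",[atz(c,276,281,z).round(1)[1] for z in(0,8,12)])
print("saddle",[atz(c,385,v,71).round(1) for v in(219,)],"plate",[atz(c,450,v,76).round(1) for v in(275,292)])
c1=np.load("c1.npy",allow_pickle=True).item()
print("tab end corner tri",tri(c1,(249.7+130/4,155+68/4),c,(255,233)))
print("tab", [atz(c,250,v,18).round(1) for v in(234,257)])
E
```

```text
[(301, 583), (302, 585), (303, 582), (304, 583), (305, 581), (306, 584), (307, 580), (308, 525), (309, 342), (310, 308), (311, 309), (312, 309), (313, 309), (314, 308), (315, 313), (316, 316), (317, 341), (318, 396), (319, 456), (320, 537), (321, 570), (322, 580), (323, 610), (324, 636), (325, 643), (326, 642), (327, 635), (328, 631), (329, 630), (330, 631), (331, 632), (332, 634), (333, 635), (334, 635), (335, 633), (336, 637), (337, 638), (338, 643), (339, 640), (340, 637), (341, 638), (342, 633), (343, 547), (344, 369), (345, 291), (346, 284), (347, 288), (348, 285), (349, 286), (350, 284), (351, 287), (352, 287), (353, 287), (354, 285), (355, 287), (356, 287), (357, 285), (358, 324), (359, 530), (360, 635), (361, 648), (362, 643), (363, 636), (364, 636), (365, 640), (366, 641), (367, 634), (368, 630), (369, 628), (370, 626), (371, 629), (372, 627), (373, 631), (374, 628), (375, 626), (376, 633), (377, 634), (378, 634), (379, 633), (380, 631), (381, 634), (382, 639), (383, 632), (384, 554), (385, 362), (386, 292), (387, 288), (388, 287), (389, 284), (390, 287), (391, 289), (392, 2
[... 619 characters left out ...]
[(271, 653), (272, 653), (273, 653), (274, 653), (275, 652), (276, 655), (277, 651), (278, 649), (279, 580), (280, 238), (281, 193), (282, 410), (283, 634), (284, 653), (285, 653), (286, 653), (287, 652), (288, 653), (289, 651), (290, 632), (291, 541), (292, 492), (293, 477), (294, 470)]
351 [493.5 -38.2  58. ]
391.5 [493.5 -64.4  58. ]
430 [493.4 -91.4  58. ]
n4mark [np.float64(-23.5), np.float64(-19.8), np.float64(-18.0)]
saddle [array([516.7,  37.9,  71. ])] plate [array([546.2,  13. ,  76. ]), array([547. ,   4.6,  76. ])]
tab end corner tri (array([446.12089822,  11.51092004,   4.42725957]), np.float64(1.0619191621477688))
tab [array([446.2,  14.9,  18. ]), array([445.2,   0.5,  18. ])]
```

```bash
python3 - <<'E'
from h import *
c=np.load("c1.npy",allow_pickle=True).item()
im=cv2.imread("pics/w1.png").astype(int).sum(2)
for x0,x1,a,b in((331,336,178,198),(331,336,288,306),(305,309,170,186),(295,312,197,209),(295,312,222,233),(313,316,275,286)): print(x0,a,im[a:b,x0:x1].mean(1).astype(int).tolist())
E
```

```text
331 178 [532, 530, 520, 482, 373, 352, 344, 313, 293, 241, 231, 234, 243, 257, 316, 308, 307, 303, 287, 284]
331 288 [536, 539, 542, 522, 427, 263, 234, 230, 231, 232, 231, 236, 241, 293, 426, 524, 534, 535]
305 170 [503, 298, 212, 252, 268, 292, 257, 236, 204, 200, 241, 252, 266, 310, 355, 461]
295 197 [547, 546, 547, 542, 493, 236, 342, 529, 546, 545, 548, 549]
295 222 [546, 546, 545, 519, 391, 219, 352, 466, 440, 398, 363]
313 275 [538, 534, 531, 496, 314, 262, 440, 529, 536, 533, 532]
```

Emit:
apply_moves(
  targets=[
    [-0.03,0,0,0,0,0],
    [0,0,0,0,0,0],
  ],
)

```text
clock: 6.5
eef_pos: [489.8, 6.3, 94.0]
tool_rot: [-1.571, -0.001, -1.579]
force: [-0.5, -1.8, 5.2]
width: 24.4
```

Emit:
apply_moves(
  targets=[
    [0,0,0,0,0,0],
    [0,0,0,0,0,0],
    [0,0,0,0,0,0],
  ],
  jaw=-0.1,
)

```text
clock: 6.88
eef_pos: [488.9, 6.6, 93.1]
tool_rot: [-1.572, -0.0, -1.58]
force: [-5.0, -1.0, 0.7]
width: 38.6
```

Emit:
apply_moves(
  targets=[
    [0,0,0,0,0,0],
    [0,0,0,0,0,0],
    [0,0,0,0,0,0],
  ],
  jaw=0.5,
)

```text
clock: 7.25
eef_pos: [490.6, 7.1, 93.5]
tool_rot: [-1.569, 0.0, -1.58]
force: [-2.4, 1.1, -1.8]
width: 64.1
```

```bash
python3 - <<'E'
from h import *
s=read_state();print(s['eef_pos'],s['force'])
c=calibration("wrist");im=save("wrist","pics/w3.png");np.save("c3.npy",c,allow_pickle=True)
cv2.imwrite("pics/w3c.png",cv2.resize(im[190:390,200:440,::-1],None,fx=3,fy=3,interpolation=cv2.INTER_CUBIC))
for n,x in(("home",-31),("rest",-31+.19*52)): print(n,proj(c,(487.5+x,s['eef_pos'][1]+16,124)))
E
```

```text
[490.60622737   7.06492581  93.50795218] [-2.39679116  1.06731291 -1.78726692]
home (np.float64(218.8470745118344), np.float64(312.54264495087085))
rest (np.float64(249.24837236390084), np.float64(312.3614006475234))
```

View pics/w3c.png

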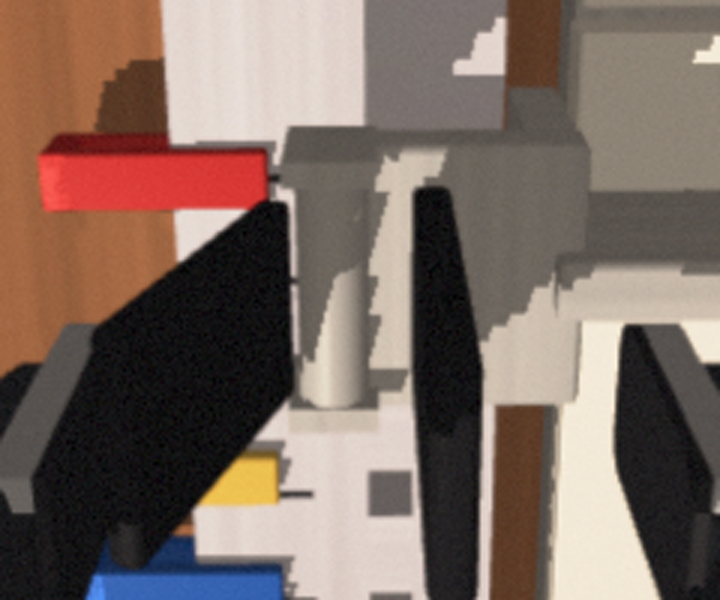

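The stop is at the red tab, but the near pad at crop (80,330) still touches the lever, so I'll open fully.

Emit:
apply_moves(
  targets=[
    [0,0,0,0,0,0],
    [0,0,-0.05,0,0,0],
    [0,0,0,0,0,0],
  ],
  jaw=1.0,
)

```text
clock: 7.68
eef_pos: [488.0, 6.8, 93.5]
tool_rot: [-1.57, 0.0, -1.58]
force: [-0.0, 0.2, -0.7]
width: 85.6
```

```bash
python3 - <<'E'
from h import *
s=read_state();print(s['eef_pos'],s['force'])
c=calibration("wrist");im=save("wrist","pics/w4.png");np.save("c4.npy",c,allow_pickle=True)
cv2.imwrite("pics/w4c.png",cv2.resize(im[200:380,160:430,::-1],None,fx=2.5,fy=2.5,interpolation=cv2.INTER_CUBIC))
for n,x in(("home",-31),("rest",-31+.19*52)): print(n,proj(c,(487.5+x,24,124)),proj(c,(487.5+x,-8,124)))
E
```

```text
[487.98150591   6.82607877  93.49947686] [-0.02468325  0.20981323 -0.74430276]
home (np.float64(226.62246975494702), np.float64(309.29712691896987)) (np.float64(234.8039434927444), np.float64(391.12830152670887))
rest (np.float64(257.13778970869873), np.float64(309.1155808898738)) (np.float64(263.04018265256104), np.float64(391.0525968291231))
```

View pics/w4c.png

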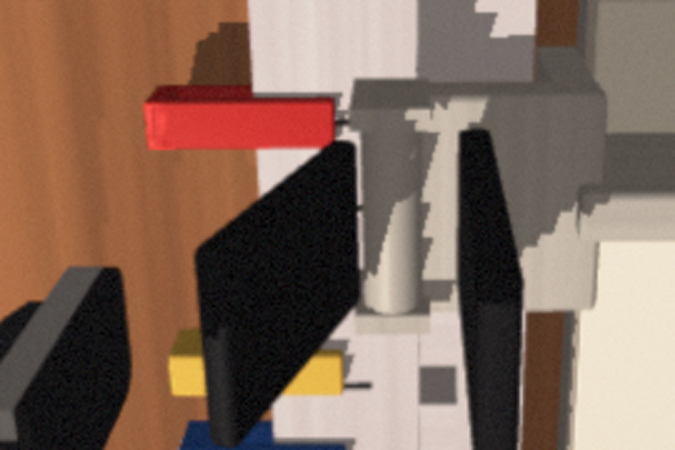

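The lever's near edge runs from (239,300) to (246,376). I'll compare its lean with the latched start picture.

```bash
python3 - <<'E'
from h import *
c1=np.load("c1.npy",allow_pickle=True).item();c4=np.load("c4.npy",allow_pickle=True).item()
im1=cv2.imread("pics/w1.png");im4=cv2.imread("pics/w4.png")
print(c1["world_from_camera"][:3,3] if hasattr(c1["world_from_camera"],"shape") else 0)
for c,im,pts in((c1,im1,[(255,262),(250,258)]),(c4,im4,[(0,0)])): pass
# dark runs along rows
for nm,c,im,rows in(("w1",c1,im1,range(244,270,4)),("w4",c4,im4,range(300,372,10))):
    g=im.sum(2).astype(int)
    for v in rows:
        d=np.where(g[v,:]<110)[0]; d=d[(d>215)&(d<400)] if nm=="w4" else d[(d>270)&(d<400)]
        sp=np.split(d,np.where(np.diff(d)>3)[0]+1); print(nm,v,[(s[0],s[-1],round(atz(c,s[0]-.5,v,124)[0],1),round(atz(c,s[-1]+.5,v,126)[0],1)) for s in sp if len(s)>2])
E
```

```text
[485.1593789   65.67379882 374.71132258]
w1 244 [(np.int64(289), np.int64(314), np.float64(460.9), np.float64(478.6)), (np.int64(339), np.int64(347), np.float64(494.8), np.float64(500.8))]
w1 248 [(np.int64(288), np.int64(314), np.float64(460.2), np.float64(478.6)), (np.int64(339), np.int64(348), np.float64(494.8), np.float64(501.5))]
w1 252 [(np.int64(288), np.int64(314), np.float64(460.1), np.float64(478.5)), (np.int64(339), np.int64(348), np.float64(494.8), np.float64(501.5))]
w1 256 [(np.int64(286), np.int64(314), np.float64(458.6), np.float64(478.5)), (np.int64(339), np.int64(348), np.float64(494.9), np.float64(501.6))]
w1 260 [(np.int64(286), np.int64(315), np.float64(458.5), np.float64(479.2)), (np.int64(339), np.int64(347), np.float64(494.9), np.float64(500.9))]
w1 264 [(np.int64(287), np.int64(315), np.float64(459.1), np.float64(479.1)), (np.int64(339), np.int64(347), np.float64(494.9), np.float64(501.0))]
w1 268 [(np.int64(287), np.int64(311), np.float64(459.0), np.float64(476.4)), (np.int64(340), np.int64(347), np.float64(495.6), np.float64(501.0))]
w4 300 [(np.int64(239),
[... 460 characters left out ...]
np.float64(460.4), np.float64(478.0)), (np.int64(346), np.int64(367), np.float64(494.9), np.float64(501.9))]
w4 340 [(np.int64(249), np.int64(286), np.float64(462.8), np.float64(475.6)), (np.int64(347), np.int64(367), np.float64(495.3), np.float64(502.0))]
w4 350 [(np.int64(250), np.int64(276), np.float64(462.8), np.float64(472.2)), (np.int64(347), np.int64(366), np.float64(495.3), np.float64(501.8))]
w4 360 [(np.int64(252), np.int64(268), np.float64(463.2), np.float64(469.3)), (np.int64(349), np.int64(366), np.float64(496.0), np.float64(501.9))]
w4 370 [(np.int64(252), np.int64(261), np.float64(463.0), np.float64(466.8)), (np.int64(349), np.int64(366), np.float64(496.1), np.float64(502.0))]
```

Emit:
apply_moves(
  targets=[
    [0,-0.3,0,0,0,0],
    [0,-0.7,0,0,0,0],
    [0,-1,0,0,0,0],
    [0,-1,0,0,0,0],
    [-0.65,-0.45,0,0,0,0],
    [0,0,0,0,0,0],
  ],
)

```text
clock: 8.48
eef_pos: [489.1, 34.8, 233.5]
tool_rot: [-1.566, 0.001, -1.577]
force: [0.2, -0.2, -0.7]
width: 85.5
```

```bash
python3 - <<'E'
from h import *
s=read_state();print(s['eef_pos'],s['force'])
c=calibration("wrist");im=save("wrist","pics/w5.png");np.save("c5.npy",c,allow_pickle=True)
g=im.astype(int).sum(2)
for v in range(240,276,4):
    d=np.where(g[v]<110)[0]; d=d[(d>250)&(d<380)]
    sp=np.split(d,np.where(np.diff(d)>3)[0]+1); print(v,[(q[0],q[-1],round(atz(c,q[0]-.5,v,124)[0],1),round(atz(c,q[-1]+.5,v,126)[0],1)) for q in sp if len(q)>2])
E
```

```text
[489.09262533  34.79889295 233.53261546] [ 0.24814459 -0.17329941 -0.6661369 ]
240 [(np.int64(287), np.int64(308), np.float64(463.9), np.float64(478.9)), (np.int64(334), np.int64(341), np.float64(495.8), np.float64(501.2))]
244 [(np.int64(281), np.int64(309), np.float64(459.7), np.float64(479.5)), (np.int64(334), np.int64(341), np.float64(495.9), np.float64(501.2))]
248 [(np.int64(281), np.int64(309), np.float64(459.5), np.float64(479.5)), (np.int64(334), np.int64(342), np.float64(495.9), np.float64(501.9))]
252 [(np.int64(281), np.int64(309), np.float64(459.4), np.float64(479.4)), (np.int64(333), np.int64(342), np.float64(495.2), np.float64(501.9))]
256 [(np.int64(282), np.int64(309), np.float64(460.0), np.float64(479.4)), (np.int64(334), np.int64(342), np.float64(495.9), np.float64(502.0))]
260 [(np.int64(282), np.int64(309), np.float64(459.9), np.float64(479.3)), (np.int64(334), np.int64(341), np.float64(495.9), np.float64(501.3))]
264 [(np.int64(282), np.int64(308), np.float64(459.8), np.float64(478.6)), (np.int64(334), np.int64(341), np.float64(495.9), np.float64(501.3))]
268 [(np.int64(281), np.int64(303), np.float64(458.9), np.float64(475.1)), (np.int64(334), np.int64(341), np.float64(495.9), np.float64(501.3))]
272 [(np.int64(281), np.int64(299), np.float64(458.8), np.float64(472.2)), (np.int64(335), np.int64(341), np.float64(496.6), np.float64(501.4))]
```

Emit:
apply_moves(
  targets=[
    [-0.8,0,0.8,0,0,0],
    [-0.8,0,0.8,0,0,0],
    [-0.8,0,0.8,0,0,0],
    [0,0,0.8,0,0,0],
    [0,0,0,0,0,0],
  ],
)

```text
clock: 9.15
eef_pos: [618.0, 125.9, 229.3]
tool_rot: [-1.572, -0.002, -1.582]
force: [-0.7, -0.6, 0.9]
width: 85.7
```

```bash
python3 - <<'E'
from h import *
s=read_state();print(s['eef_pos'],s['force'])
c=calibration("wrist");im=save("wrist","pics/w6.png");np.save("c6.npy",c,allow_pickle=True)
E
```

```text
[618.03440134 125.93622127 229.33528426] [-0.65459301 -0.63536552  0.94318576]
```

View pics/w6.png

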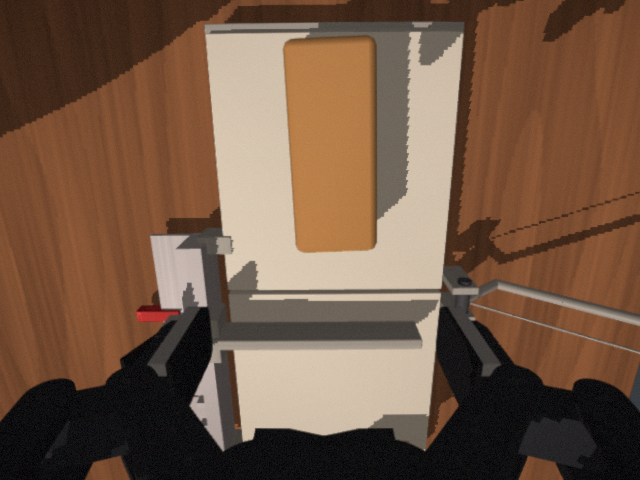

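The brick's top corners are (284,40), (376,36), (376,247) and (297,251). The plate's top edge runs from (220,347) to (420,347).

```bash
python3 - <<'E'
from h import *
c=np.load("c6.npy",allow_pickle=True).item()
A=[atz(c,*p,95) for p in[(284,38),(376,36),(376,249),(296,251)]]
print(np.round(A,1).tolist(),"ctr",np.mean(A,0).round(1)); 
for a,b in((0,3),(1,2)): d=A[a]-A[b]; print("len",np.linalg.norm(d).round(1),"yaw",np.degrees(np.arctan2(-d[0],d[1])).round(2))
d=A[1]-A[0];print("w",np.linalg.norm(d).round(1))
im=cv2.imread("pics/w6.png").astype(int).sum(2)
for u in(240,400): print(u,im[315:355,u-3:u+4].mean(1).astype(int).tolist())
ct=np.load("c6.npy",allow_pickle=True).item(); t=calibration("top")
# height check by two views: brick corner near-stop far-x
print("tri",tri(c,(376,249),t,(176+308/4,132+145/4)), tri(c,(376,36),t,(176+75/4,132+158/4)))
l=[atz(c,*p,40) for p in((225,290),(445,290))];d=l[1]-l[0];print("slot yaw",np.degrees(np.arctan2(d[1],d[0])),l)
E
```

```text
[[593.2, 249.5, 95.0], [652.6, 250.0, 95.0], [656.5, 104.1, 95.0], [596.2, 103.1, 95.0]] ctr [624.6 176.6  95. ]
len 146.4 yaw 1.21
len 146.0 yaw 1.56
w 59.4
240 [301, 299, 300, 300, 299, 299, 274, 223, 191, 192, 184, 190, 192, 192, 183, 189, 193, 191, 189, 193, 191, 192, 189, 187, 195, 250, 350, 430, 451, 450, 445, 451, 460, 465, 487, 555, 590, 593, 594, 594]
400 [301, 301, 301, 297, 299, 275, 227, 202, 191, 191, 190, 188, 188, 194, 194, 193, 194, 191, 198, 195, 196, 195, 190, 197, 252, 343, 414, 430, 430, 435, 439, 449, 454, 475, 534, 570, 569, 573, 573, 573]
tri (array([655.52429095, 101.91540143,  87.6573256 ]), np.float64(4.062986320018533)) (array([657.88854943, 257.8858302 ,  50.14210279]), np.float64(0.9549805253089293))
slot yaw -0.6028789712168969 [array([523.8213475 ,  44.92441285,  40.        ]), array([729.96473669,  42.75524608,  40.        ])]
```

Emit:
apply_moves(
  targets=[
    [-0.7,0.3,0.17,0,0,0],
    [-0.57,0.8,0,0,0,0],
    [0,0.9,0,0,0,0],
    [0,0.9,0,0,0,0],
    [0,0.8,0,0,0,0],
    [0,0.5,0,0,0,0],
    [0,0.25,0,0,0,0],
    [0,0,0,0,0,0],
  ],
)

```text
clock: 10.2
eef_pos: [624.0, 178.1, 53.3]
tool_rot: [-1.571, -0.0, -1.58]
force: [-0.4, -0.6, -0.2]
width: 85.3
```

Emit:
apply_moves(
  targets=[
    [0,0,0,0,0,0],
    [0,0,0,0,0,0],
    [0,0,0,0,0,0],
    [0,0,0,0,0,0],
  ],
  jaw=0.3,
)

```text
clock: 10.7
eef_pos: [625.1, 178.7, 54.9]
tool_rot: [-1.568, 0.001, -1.58]
force: [-1.3, 0.1, 6.1]
width: 61.3
```

Emit:
apply_moves(
  targets=[
    [0.1,0,0,0,0,0],
    [0.2,0,0,0,0,0],
    [0.2,0,0,0,0,0],
    [0.2,0,0,0,0,0],
    [0.2,0,0,0,0,0],
    [0.2,0,0,0,0,0],
    [0.2,0,0,0,0,0],
    [0.2,0,0,0,0,0],
    [0.2,0,0,0,0,0],
    [0.2,0,0,0,0,0],
    [0.05,0,0,0,0,0],
    [0,0,0,0,0,0],
  ],
)

```text
clock: 12.2
eef_pos: [624.7, 103.4, 54.9]
tool_rot: [-1.567, 0.004, -1.58]
force: [0.2, 4.1, 5.9]
width: 61.9
```

```bash
python3 - <<'E'
from h import *
s=read_state();print(s['eef_pos'],s['force'])
c=calibration("wrist");im=save("wrist","pics/w7.png");np.save("c7.npy",c,allow_pickle=True)
E
```

```text
[624.7406559  103.38896634  54.93396443] [0.15356007 4.14518776 5.89754764]
```

View pics/w7.png

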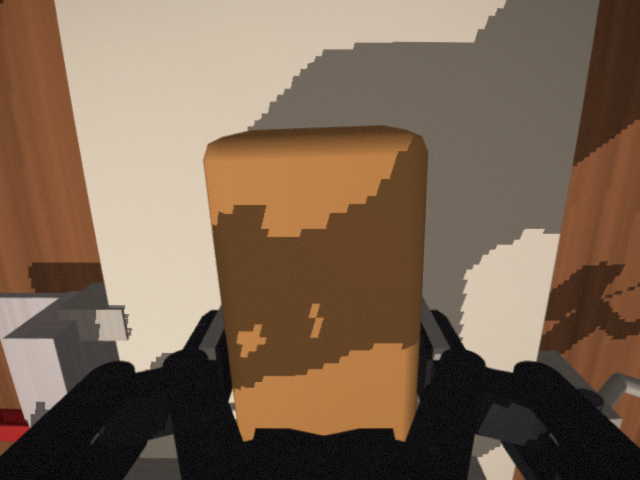

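The brick is held between the fingers, its far end at about (210–425, 130) and close to square. Now I'll creep in.

Emit:
apply_moves(
  targets=[
    [0.05,0,0,0,0,0],
    [0.05,0,0,0,0,0],
    [0.05,0,0,0,0,0],
    [0.05,0,0,0,0,0],
    [0,0,0,0,0,0],
  ],
)

```text
clock: 12.88
eef_pos: [624.7, 96.0, 55.0]
tool_rot: [-1.567, 0.005, -1.579]
force: [0.9, 6.4, 5.0]
width: 61.2
```

Emit:
apply_moves(
  targets=[
    [0.02,0,0,0,0,0],
    [0.02,0,0,0,0,0],
    [0,0,0,0,0,0],
  ],
)

```text
clock: 13.25
eef_pos: [624.6, 94.7, 55.0]
tool_rot: [-1.567, 0.005, -1.579]
force: [1.3, 7.0, 5.6]
width: 61.9
```

Emit:
apply_moves(
  targets=[
    [0.02,0,0,0,0,0],
    [0.02,0,0,0,0,0],
    [0,0,0,0,0,0],
  ],
)

```text
clock: 13.62
eef_pos: [624.6, 93.1, 55.0]
tool_rot: [-1.567, 0.005, -1.579]
force: [0.6, 6.4, 5.5]
width: 61.7
```

Emit:
apply_moves(
  targets=[
    [0.02,0,0,0,0,0],
    [0.02,0,0,0,0,0],
    [0,0,0,0,0,0],
  ],
)

```text
clock: 14.0
eef_pos: [624.6, 92.1, 55.0]
tool_rot: [-1.567, 0.006, -1.578]
force: [-0.2, 6.5, 4.5]
width: 61.2
```

Emit:
apply_moves(
  targets=[
    [0.02,0,0,0,0,0],
    [0.02,0,0,0,0,0],
    [0,0,0,0,0,0],
  ],
)

```text
clock: 14.38
eef_pos: [624.6, 90.9, 55.0]
tool_rot: [-1.567, 0.006, -1.578]
force: [0.8, 8.4, 4.5]
width: 61.7
```

Emit:
apply_moves(
  targets=[
    [0.02,0,0,0,0,0],
    [0,0,0,0,0,0],
  ],
)

```text
clock: 14.62
eef_pos: [624.6, 90.4, 55.0]
tool_rot: [-1.567, 0.007, -1.578]
force: [0.2, 8.9, 6.0]
width: 61.3
```

Emit:
apply_moves(
  targets=[
    [0.02,0,0,0,0,0],
    [0,0,0,0,0,0],
  ],
)

```text
clock: 14.88
eef_pos: [624.6, 90.4, 55.0]
tool_rot: [-1.567, 0.008, -1.578]
force: [1.2, 9.1, 4.0]
width: 61.8
```

Emit:
apply_moves(
  targets=[
    [0.02,0,0,0,0,0],
    [0,0,0,0,0,0],
  ],
)

```text
clock: 15.12
eef_pos: [624.6, 90.3, 55.0]
tool_rot: [-1.566, 0.008, -1.578]
force: [-0.3, 11.3, 4.6]
width: 61.9
```

Contact: the TCP stalled at 90.3 mm and the force rose to about 11 N. I'll release.

Emit:
apply_moves(
  targets=[
    [0,0,0,0,0,0],
    [0,0,0,0,0,0],
    [0,0,0,0,0,0],
    [0,0,0,0,0,0],
  ],
  jaw=1.0,
)

```text
clock: 15.62
eef_pos: [623.2, 83.0, 53.2]
tool_rot: [-1.571, -0.0, -1.581]
force: [-0.9, 0.5, -0.8]
width: 85.5
```

Emit:
apply_moves(
  targets=[
    [0,-0.3,0,0,0,0],
    [0,-0.7,0,0,0,0],
    [0,-1,0,0,0,0],
    [0,-1,0,0,0,0],
    [-0.5,-0.9,-0.5,0,0,0],
    [-0.3,-0.6,-0.7,0,0,0],
    [0,0,0,0,0,0],
  ],
)

```text
clock: 16.5
eef_pos: [575.0, 118.1, 236.5]
tool_rot: [-1.567, 0.002, -1.577]
force: [0.7, -0.2, 0.0]
width: 85.4
```

```bash
python3 - <<'E'
from h import *
s=read_state();print(s['eef_pos'],s['force'])
c=calibration("wrist");im=save("wrist","pics/w8.png");np.save("c8.npy",c,allow_pickle=True)
E
```

```text
[575.04652983 118.12019155 236.53502631] [ 0.65565393 -0.1858543   0.00370292]
```

View pics/w8.png

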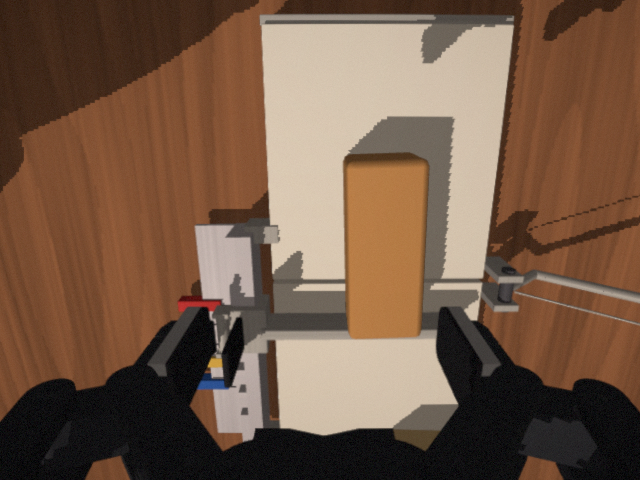

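The brick, at (345–427, 155–338), sits against the stop plate along v≈330. I'll measure the gap and squareness.

```bash
python3 - <<'E'
from h import *
c=np.load("c8.npy",allow_pickle=True).item()
im=cv2.imread("pics/w8.png").astype(int)
hs=cv2.cvtColor(cv2.imread("pics/w8.png"),cv2.COLOR_BGR2HSV)
m=((hs[...,1]>120)&(hs[...,2]>90)).astype(np.uint8); m[:, :330]=0; m[:,440:]=0; m[:140]=0;m[350:]=0
cs,_=cv2.findContours(m,cv2.RETR_EXTERNAL,cv2.CHAIN_APPROX_NONE); k=max(cs,key=cv2.contourArea)[:,0]
W=np.array([atz(c,u,v,95)[:2] for u,v in k]); 
b=[W[k[:,1]==v] for v in(220,260,300)]
for q in b: print("sides",q[:,0].min().round(1),q[:,0].max().round(1),q[0,1].round(1))
bot=k[:,1][(k[:,0]>355)&(k[:,0]<412)].max(); print("end v",bot, atz(c,385,bot+.5,95), atz(c,385,bot+.5,92))
print("min y along end",[ (u,k[k[:,0]==u][:,1].max()) for u in(352,365,385,405,415)])
g=im.sum(2)
for u in(300,335,432): print(u,[(v,int(x)) for v,x in zip(range(308,345),g[308:345,u-2:u+3].mean(1))][::2])
E
```

```text
sides 591.3 652.6 117.6
sides 592.4 653.4 85.3
sides 592.7 654.3 50.7
end v 338 [625.80355959  14.68292686  95.        ] [626.34016641  12.77754323  92.        ]
min y along end [(352, np.int32(337)), (365, np.int32(337)), (385, np.int32(337)), (405, np.int32(336)), (415, np.int32(336))]
300 [(308, 298), (310, 307), (312, 282), (314, 191), (316, 188), (318, 193), (320, 197), (322, 192), (324, 195), (326, 195), (328, 194), (330, 269), (332, 438), (334, 440), (336, 447), (338, 463), (340, 560), (342, 586), (344, 586)]
335 [(308, 304), (310, 300), (312, 278), (314, 190), (316, 190), (318, 197), (320, 190), (322, 196), (324, 193), (326, 190), (328, 195), (330, 294), (332, 439), (334, 437), (336, 450), (338, 467), (340, 582), (342, 586), (344, 587)]
432 [(308, 302), (310, 301), (312, 231), (314, 192), (316, 191), (318, 193), (320, 192), (322, 195), (324, 196), (326, 194), (328, 202), (330, 367), (332, 432), (334, 438), (336, 454), (338, 496), (340, 569), (342, 574), (344, 575)]
```

```bash
python3 - <<'E'
from h import *
c=np.load("c8.npy",allow_pickle=True).item()
print("plate face",[atz(c,u,330,76).round(1) for u in(300,335,432)], "brick end",[atz(c,385,v,z).round(1) for v in (336.5,337.5) for z in(95,93)])
g=cv2.cvtColor(cv2.imread("pics/w8.png"),cv2.COLOR_BGR2GRAY).astype(float)
g=cv2.GaussianBlur(g,(3,3),0)
def edge(rows,a,b,z,sgn):
    P=[]
    for v in rows:
        d=np.diff(g[v,a:b])*sgn; i=d.argmax(); P.append(atz(c,a+i+.5,v,z)[:2])
    P=np.array(P); f=np.polyfit(P[:,1],P[:,0],1); r=P[:,0]-np.polyval(f,P[:,1]); k=abs(r)<2; f=np.polyfit(P[k,1],P[k,0],1)
    print(z,"yaw deg",np.degrees(np.arctan(-f[0])).round(2),"n",k.sum(),np.std(r[k]).round(2))
edge(range(40,210,3),255,285,40,1); edge(range(40,240,3),485,520,40,-1)
edge(range(180,325,3),335,360,95,-1); edge(range(220,325,3),410,440,95,-1)
edge(range(180,325,3),415,440,95,-1)
def hed(cols,a,b,z):
    P=np.array([atz(c,u,a+np.diff(g[a:b,u]).argmax()+.5,z)[:2] for u in cols]);f=np.polyfit(P[:,0],P[:,1],1);print("h yaw",np.degrees(np.arctan(f[0])).round(2),P[:,1].mean().round(1))
hed(list(range(285,340,3))+list(range(430,434)),322,336,76)
E
```

```text
plate face [array([553.6,  12. ,  76. ]), array([584.5,  11.7,  76. ]), array([670.7,  10.8,  76. ])] brick end [array([625.7,  16.6,  95. ]), array([626.1,  15.3,  93. ]), array([625.8,  15.6,  95. ]), array([626.1,  14.4,  93. ])]
40 yaw deg -0.23 n 57 0.26
40 yaw deg -0.23 n 67 0.27
95 yaw deg 1.17 n 46 0.73
95 yaw deg 2.05 n 13 1.22
95 yaw deg 2.91 n 22 1.15
h yaw -0.1 11.4
```

Square to about 1.5°, but the cameras can't rule out a gap of 1–2 mm. I'll nudge the far end gently with shut fingers to seat it.

Emit:
apply_moves(
  targets=[
    [-0.7,0,0.45,0,0,0],
    [-0.7,0,0.45,0,0,0],
    [-0.65,0.4,0.43,0,0,0],
    [0,0.8,0,0,0,0],
    [0,0.9,0,0,0,0],
    [0,0.9,0,0,0,0],
    [0,0.8,0,0,0,0],
    [0,0.4,0,0,0,0],
    [0,0.2,0,0,0,0],
    [0,0,0,0,0,0],
  ],
  jaw=-1.0,
)

```text
clock: 17.8
eef_pos: [629.9, 197.4, 57.4]
tool_rot: [-1.57, 0.0, -1.58]
force: [0.8, -0.4, -0.3]
width: 0.3
```

Emit:
apply_moves(
  targets=[
    [0.1,0,0,0,0,0],
    [0.1,0,0,0,0,0],
    [0.05,0,0,0,0,0],
    [0.05,0,0,0,0,0],
    [0.05,0,0,0,0,0],
    [0,0,0,0,0,0],
  ],
)

```text
clock: 18.55
eef_pos: [629.4, 183.2, 57.3]
tool_rot: [-1.571, -0.0, -1.58]
force: [-1.1, 0.9, -0.0]
width: 0.0
```

Emit:
apply_moves(
  targets=[
    [0.04,0,0,0,0,0],
    [0.03,0,0,0,0,0],
    [0.03,0,0,0,0,0],
    [0,0,0,0,0,0],
  ],
)

```text
clock: 19.05
eef_pos: [629.4, 179.3, 57.3]
tool_rot: [-1.571, -0.0, -1.58]
force: [0.3, 0.3, 1.8]
width: -0.1
```

Emit:
apply_moves(
  targets=[
    [0.03,0,0,0,0,0],
    [0.03,0,0,0,0,0],
    [0,0,0,0,0,0],
  ],
)

```text
clock: 19.42
eef_pos: [629.4, 176.9, 57.3]
tool_rot: [-1.571, -0.0, -1.58]
force: [-0.2, 0.2, 0.5]
width: 0.1
```

Emit:
apply_moves(
  targets=[
    [0.03,0,0,0,0,0],
    [0.03,0,0,0,0,0],
    [0,0,0,0,0,0],
  ],
)

```text
clock: 19.8
eef_pos: [629.3, 174.4, 57.3]
tool_rot: [-1.571, -0.0, -1.58]
force: [0.6, -0.2, 1.3]
width: -0.2
```

Emit:
apply_moves(
  targets=[
    [0.03,0,0,0,0,0],
    [0.03,0,0,0,0,0],
    [0,0,0,0,0,0],
  ],
)

```text
clock: 20.18
eef_pos: [629.3, 173.8, 57.4]
tool_rot: [-1.57, 0.002, -1.579]
force: [-0.2, 3.9, -0.4]
width: 0.2
```

Emit:
apply_moves(
  targets=[
    [0.03,0,0,0,0,0],
    [0.03,0,0,0,0,0],
    [0,0,0,0,0,0],
  ],
)

```text
clock: 20.55
eef_pos: [630.2, 173.3, 57.8]
tool_rot: [-1.568, 0.005, -1.578]
force: [1.7, 7.7, -1.9]
width: -0.0
```

Emit:
apply_moves(
  targets=[
    [0.03,0,0,0,0,0],
    [0.03,0,0,0,0,0],
    [0,0,0,0,0,0],
  ],
)

```text
clock: 20.92
eef_pos: [630.7, 173.1, 58.2]
tool_rot: [-1.566, 0.008, -1.577]
force: [2.2, 9.7, -1.9]
width: 0.1
```

Emit:
apply_moves(
  targets=[
    [0.03,0,0,0,0,0],
    [0.02,0,0,0,0,0],
    [0,0,0,0,0,0],
  ],
)

```text
clock: 21.3
eef_pos: [631.2, 172.9, 58.6]
tool_rot: [-1.565, 0.01, -1.576]
force: [2.9, 12.5, -1.6]
width: 0.1
```

Firm: 12.5 N with almost no travel. I'll back off, lift and check again.

Emit:
apply_moves(
  targets=[
    [-0.2,0,0,0,0,0],
    [-0.3,0,0,0,0,0],
    [-0.3,-0.3,0,0,0,0],
    [0,-1,0,0,0,0],
    [0,-1,0,0,0,0],
    [0.3,-1,-0.4,0,0,0],
    [0.6,-1,-0.5,0,0,0],
    [0.7,0,-0.5,0,0,0],
    [0.3,0,0,0,0,0],
    [0,0,0,0,0,0],
  ],
)

```text
clock: 22.55
eef_pos: [573.6, 121.3, 229.6]
tool_rot: [-1.57, -0.0, -1.582]
force: [0.6, -0.1, 0.5]
width: 0.0
```

```bash
python3 - <<'E'
from h import *
s=read_state();print(s['eef_pos'],s['force'])
c=calibration("wrist");im=save("wrist","pics/w9.png");np.save("c9.npy",c,allow_pickle=True)
t=save("top","pics/top9.png")
E
```

```text
[573.55560626 121.25795571 229.60426609] [ 0.611114   -0.08498492  0.49138733]
```

View pics/w9.png

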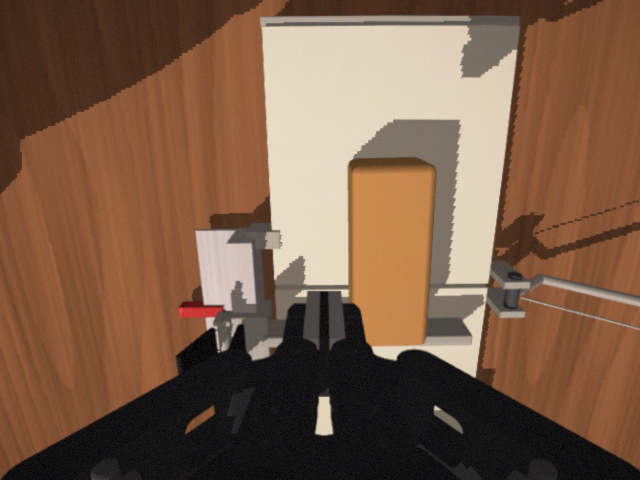

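The brick, at (350–433, 160–345), looks squarer against the plate, and the lever's edge is at about (180,355).

```bash
python3 - <<'E'
from h import *
c=np.load("c9.npy",allow_pickle=True).item()
hs=cv2.cvtColor(cv2.imread("pics/w9.png"),cv2.COLOR_BGR2HSV)
m=((hs[...,1]>120)&(hs[...,2]>90)).astype(np.uint8); m[:, :335]=0; m[:,445:]=0; m[:145]=0;m[355:]=0
L=[];Rr=[]
for v in range(185,290,3):
    u=np.where(m[v])[0]; L.append(atz(c,u[0]-.5,v,95)[:2]);Rr.append(atz(c,u[-1]+.5,v,95)[:2])
for q in(L,Rr): q=np.array(q);f=np.polyfit(q[:,1],q[:,0],1);print("yaw",np.degrees(np.arctan(-f[0])).round(2),q[:,0].mean().round(1))
for u in(375,395,420): v=np.where(m[:,u])[0]; print(u,v.min(),v.max(),atz(c,u,v.max()+.5,95)[1].round(1),atz(c,u,v.min()-.5,95)[1].round(1))
g=cv2.imread("pics/w9.png").astype(int).sum(2)
for u in(445,460): 
    d=np.diff(g[318:345,u-2:u+3].mean(1)); v=318+d.argmax()+.5; print("plate face",v,atz(c,u,v,76).round(1))
for v in(350,355,360):
    d=np.where(g[v]<110)[0]; d=d[d>150]; print("lever",d[0],atz(c,d[0]-.5,v,124).round(1))
E
```

```text
yaw 0.44 591.6
yaw 0.9 653.9
375 158 345 15.2 167.6
395 164 344 15.9 163.3
420 164 344 15.6 163.1
plate face 336.5 [677.8  10.8  76. ]
plate face 336.5 [691.   10.5  76. ]
lever 183 [467.4  31.8 124. ]
lever 177 [462.3  27.5 124. ]
lever 179 [463.3  23.1 124. ]
```

```bash
python3 -c "
from h import *
print(finish_job(), read_state()['clock'])"
```

```text
the job is handed in; nothing more can be done
the job is handed in; nothing more can be done
```

The stop is latched in the notch at the red tab, and the brick is up against it. I handed the job in at about 22.7 s; no verdict is reported.

**Stop:** I squeezed the grip, slid the stop about 47 mm to the red notch with the lever held, then let go. In a look from a similar height, the lever leaned the same as at the start to within about 1 mm. A tooth resting on the rail would have shown about 10 mm. The final picture put the lever's edge 2–3 mm off that, with the gripper close to the lever in the view. I took that as measurement error, not a lifted tooth.

**Brick:** I gripped it, slid it along the deck until it met the stop, and released it. Its first resting pose was about 1.5° off square and the cameras could not rule out a 1–2 mm gap. I then nudged its far end with shut fingers, up to 12.5 N including the brick's drag, and it barely moved.

**Last checks:**
- **Squareness:** about 1° off, against a limit of 3.4°.
- **Position across the deck:** about 9 mm from the centre line, against a limit of 40 mm.
- **Gap:** this check disagreed with itself. The last picture gave a raw gap of about 4 mm, with the rounded rind edges and the plate-height estimate making it unreliable. Working from the brick's measured centre and the plate's mid-line gave about 0 mm. The firm resistance to the push agrees with contact.
- **Bystanders and arm:** I moved nothing else that I know of, though I did not measure the bystanders afterwards. The arm was clear of everything at hand-in.

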